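Make up the mending kit and the bookplate kit for a home library

TASK

Make up two book-care kits from the stock on the desk: in the long tray the mending kit, with the roll of cloth tape in the largest well, the large paste pot in the middle one and the thread spool in the smallest; in the short tray the bookplate kit, with the small paste pot in the round well and the rubber stamp in the oblong well, its block lengthwise in it. Set each thing down upright on the bottom of its well, without dropping it, and leave the paperweight, the mug and the pair of books where they are.

Things in the scene. Friction and masses are not known exactly. Their poses are not given: they have to be found in the camera images.
- long_tray: Long kit tray: a solid pale beech board, 254 (its x) by 104 (its y) by 24 mm high, fixed to the desk. Origin: centre of its underside; z up. Three round wells in a row along its x axis, all at y = 0, each 16 mm deep (flat floor 8 mm above the origin): the largest, 80 mm across, centred at x = -75 mm; the middle one, 74 mm across, at x = +10 mm; the smallest, 60 mm across, at x = +85 mm.
- short_tray: Short kit tray: the same beech board, 162 (its x) by 84 (its y) by 24 mm high, fixed to the desk. Origin: centre of its underside; z up. Two wells at y = 0, 16 mm deep (flat floor 8 mm above the origin): a round one 60 mm across centred at x = -39 mm, and an oblong one, 70 mm along x by 50 mm along y, centred at x = +34 mm.
- tape_roll: Roll of grey cloth book tape lying flat on its side, 60 mm across and 48 mm high, with a 27 mm cardboard core in the middle (grip the roll round its outside, not in the core). About 0.11 kg. Origin: centre of its underside; z along its axis, up.
- large_pot: Large paste pot: upright white round pot with a paper band and a flat aluminium screw lid of the same diameter, 54 mm across and 62 mm high. About 0.19 kg. Origin: centre of its underside; z up.
- small_pot: Small paste pot: the same make as the large one, 40 mm across and 44 mm high. About 0.08 kg. Origin: centre of its underside; z up.
- thread_spool: Wooden spool wound with cream linen thread, standing on end, 40 mm across and 56 mm high, to be gripped as a plain cylinder. About 0.06 kg. Origin: centre of its underside; z along its axis, up.
- stamp: Rubber stamp standing on its face: a wooden block 52 (its x) by 34 (its y) by 22 mm high with a dark turned handle in the middle; the handle's round knob is 26 mm across from 48 to 72 mm above the desk, the neck below it 16 mm. About 0.09 kg. Origin: centre of the underside; z up. Which way round its x points does not matter.
- paperweight: Brass paperweight among the stock, round, 50 mm across, stepped up to a small knob 43 mm high. Not part of a kit; leave it. Origin: centre of its underside.
- mug: Blue coffee mug, 82 mm across and 92 mm high with a handle on one side, beyond the stock. Leave it. Origin: centre of its underside.
- books: Two closed books lying one on the other, 120 by 180 mm and 48 mm high together, beyond the stock. Leave them. Origin: centre of the underside.

How it is judged:
By the outcome, as a careful person would: the job done as asked, in the order asked, and still so for the second after the job is handed in, with the robot touching nothing.
It also fails if it takes over 128 s, if anything falls off the work surface, if the arm or the gripper's body presses on something with over 40 N, if the wrist force passes 120 N, or if a joint passes its speed limit or range.

ROBOT

A 7-joint arm with a two-finger parallel gripper is mounted at the origin on the work surface. World frame = base frame: x ahead of the robot, y to its left, z up, the work surface at z = 0. Lengths are in m, angles in rad, forces in N, time in s.
With the tool pointing down it reaches from about 0.35 to 0.9 m from the base axis. Payload 8.1 kg.
Tool frame: the origin (TCP) lies at the very end of the fingers, on their centre line; the grasp point (between the pads) lies arm.grip_point_offset behind it (arm.grip_point_offset is the distance from the TCP to the grasp point, in m); z points along the fingers, y is the line along which they close (so a half turn about z gives the same grasp; the last joint's range is limited). The gripper opens to 92 mm and grips with 3 to 60 N. Pads are 19 mm wide; open, the fingers measure 130 mm over their backs; the gripper's body (75 mm by 190 mm) begins 47 mm behind the grasp point.
Start: joints at [-1.353, 0.434, 0.025, 1.573, -0.012, 1.134, -0.075], TCP at [0.197, 0.593, 0.227] pointing down, gripper open.
Joint ranges: [-2.62, 2.62], [-0.44, 2.09], [-1.27, 1.32], [0.08, 2.57], [-1.32, 4.46], [0.12, 2], [-2.74, 2.74]. Speed limits (rad/s): [2.22, 2.22, 3.01, 3.01, 3.14, 3.14, 3.14].

INTERFACE

Orientations are given as a rotation vector (axis times angle).
In Python, from cell import arm gives the robot as it stands. The module is installed in compiled form; this text tells all that it offers.
- The arm moves only by the shell command python3 -m creep 'ROWS' [OPENING] [FORCE]. ROWS is JSON, a list of rows, each a list of 6 numbers: the shift along the tool's x, y, z scaled (see below), then the turn, a rotation vector about the tool's x, y, z scaled (see below). A call has 1 to 20 rows; each row shifts and turns the commanded pose from where the row before left it, along the tool's axes as they then stand; what a row does not reach is not made up. The controller multiplies each number of a shift by 0.4 m and each number of a turn by 120 degrees. A row lasts 1/12 s, in which the tool goes at most 41.7 mm and 7.16 degrees, less where a joint would pass 70% of its speed; a pose out of reach is approached as far as the arm can. A call with a number of a shift or a turn outside -1 to 1 is refused whole. A call with a gripper value outside its range is refused whole. OPENING is the closure, from -1 (fully open) to 1 (shut), set as the call begins (- or left out, the last holds). The fingers move at their own pace and stop on an object; FORCE is the grip in N (left out, the last holds). Time passes only in rows, so rows that do not move let the fingers close. It gives the time, the measured TCP pose, the force, the opening and the grip force at its end, in the units of the state.
- arm.observe(): the state, without advancing time (a new reading comes with each control period).
- arm.get_image(name): name is "side" or "top"; returns a dict with "frame" (480x640x3 uint8, red, green, blue), "intrinsics" (3x3 intrinsics, pixels), "distortion" ([k1, k2, p1, p2, k3] as OpenCV has them; the pictures are not rectified), "rvec" (rotation vector, rad) and "tvec" (3), from world to camera coordinates, as OpenCV has them. Camera axes: x right, y down, z forward; pixel columns grow to the right and rows downward; lengths in m; the calibration is good to about 2 mm. A picture is of the moment at which its call begins. There is no depth.
- arm.sign_off(): hands the job in; it is judged then, once.
The state is a dict: "clock": time; "joints": joint angles; "dq": joint speeds; "joint_efforts": joint torques, N m; "position": TCP position; "ee_rot": TCP orientation; "force": force on the tool from outside, world axes, zero at the start; "ft_torque": the same for the moment, N m; "width": opening from 0.0 (shut) to 1.0 (fully open); "gripper_force": force on a finger pad.
Only numpy, scipy, OpenCV 4.12 (cv2) and the standard library are available. Lean on these libraries where they do the work, as an engineer would, in place of code of your own. Each camera call takes 0.05 s, during which the arm holds its last target. There are 200 camera calls.

## Working session

There is one attempt and no reset: what is moved stays moved. The work goes in short steps, Python scripts to look and compute and a shell command to move; the robot and the scene stay as the last step left them, time stands still between calls to the robot, and variables do not carry over. Pictures are saved under pics/ and viewed, at most 14 in all, crops included, and the job is handed in when it is done.

```bash
mkdir -p pics; ls
python3 - <<'E'
from cell import arm
import cv2,pickle
print(arm.observe(), arm.grip_point_offset)
for n in("top","side"):
    d=arm.get_image(n); cv2.imwrite(f"pics/{n}0.png",d["frame"][:,:,::-1]); pickle.dump(d,open(f"{n}.pkl","wb"))
    print(n,d["intrinsics"],d["distortion"],d["rvec"],d["tvec"])
E
```

```text
pics
{'clock': 0.0, 'joints': array([-1.35261926,  0.43519745,  0.02498454,  1.57411413, -0.01161711,
        1.13398773, -0.07509464]), 'dq': array([-0.00018358,  0.00116772,  0.00270636,  0.00031916, -0.00179615,
       -0.00040745, -0.00100094]), 'joint_efforts': array([-5.55147744e-04, -6.67820406e+01,  9.84716043e-01, -3.14468551e+01,
       -6.05141418e-02,  4.25667933e-02,  1.70570052e-04]), 'position': array([0.19695788, 0.5926097 , 0.22595437]), 'ee_rot': array([-5.01826388e-01, -3.10113180e+00,  2.44535028e-03]), 'force': array([ 0.17665376,  0.59231708, -0.58177143]), 'ft_torque': array([ 0.0322043 ,  0.01535262, -0.03986307]), 'gripper_force': 0.0, 'width': 0.9985346431549976} 0.0188
top [[476.0551435    0.         314.99042512]
 [  0.         476.0551435  241.74911649]
 [  0.           0.           1.        ]] [-0.10044955  0.          0.          0.          0.        ] [ 2.16486604 -2.17032955  0.09624667] [-0.01148637  0.61888111  0.80034152]
side [[465.76882543   0.         323.71036824]
 [  0.         465.76882543 236.3425802 ]
 [  0.           0.           1.        ]] [0.03636414 0.         0.         0.         0.        ] [ 2.27999456 -0.63629263  0.26555043] [-0.50660515  0.25627831  0.65532859]
```

View pics/top0.png

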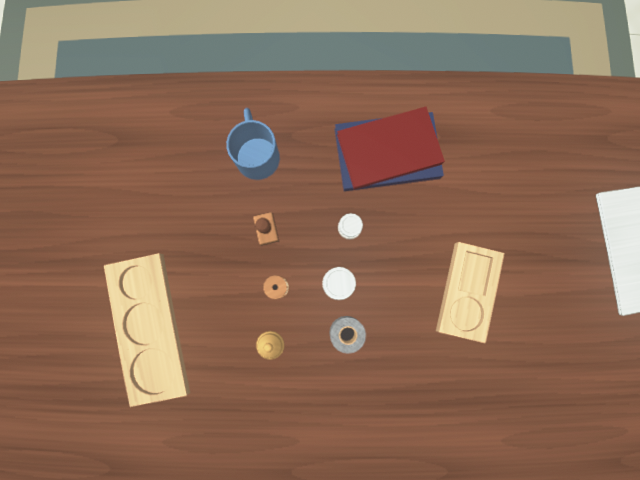

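View pics/side0.png

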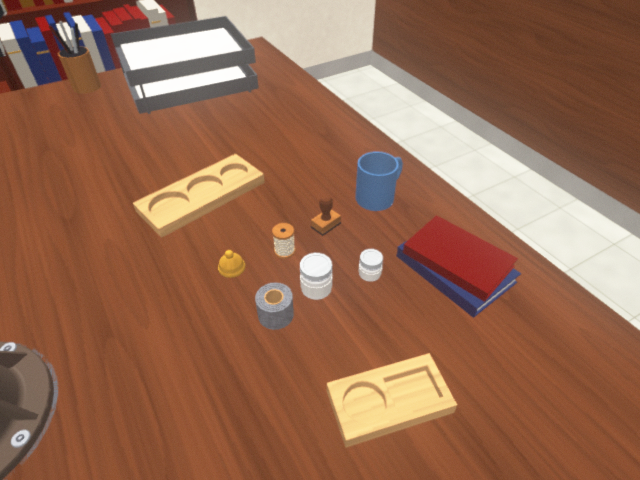

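```bash
cat > h.py <<'E'
import numpy as np,cv2,pickle
def load(n): return pickle.load(open(f"{n}.pkl","rb"))
def p2w(d,uv,z):
    R=cv2.Rodrigues(np.array(d["rvec"]))[0];t=np.array(d["tvec"]).ravel()
    q=cv2.undistortPoints(np.array(uv,float).reshape(-1,1,2),d["intrinsics"],np.array(d["distortion"])).reshape(-1,2)
    r=np.c_[q,np.ones(len(q))]@R; c=-R.T@t
    return c+r*((z-c[2])/r[:,2])[:,None]
def proj(d,P): return cv2.projectPoints(np.array(P,float).reshape(-1,1,3),np.array(d["rvec"]),np.array(d["tvec"]),d["intrinsics"],np.array(d["distortion"]))[0].reshape(-1,2)
E
python3 - <<'E'
from h import *
t=load("top");s=load("side")
for n,uv,z in[("tape",(348,335),.048),("lpot",(339,283),.062),("spot",(350,226),.044),("spool",(276,287),.056),("pw",(268,346),.03),("stampknob",(263,226),.06)]:
    print(n,p2w(t,[uv],z).round(4))
print(p2w(t,[(105,265),(159,254),(186,396),(131,405)],.024).round(4))
print(p2w(t,[(457,243),(503,254),(486,341),(438,330)],.024).round(4))
f=t["frame"][:,:,::-1]
# top crop: stock and trays
a=cv2.resize(f[205:365,245:375],None,fx=4.5,fy=4.5,interpolation=cv2.INTER_CUBIC)[:600]
b=s["frame"][:,:,::-1][185:335,210:400]
b=cv2.resize(b,None,fx=4,fy=4,interpolation=cv2.INTER_CUBIC)
cv2.imwrite("pics/c1.png",cv2.resize(f[205:365,245:375],(487,600),interpolation=cv2.INTER_CUBIC)); cv2.imwrite("pics/c2.png",b)
E
```

```text
tape [[ 0.4595 -0.0683  0.048 ]]
lpot [[ 0.5467 -0.0531  0.062 ]]
spot [[ 0.6445 -0.0735  0.044 ]]
spool [[0.5402 0.0523 0.056 ]]
pw [[0.439  0.0681 0.03  ]]
stampknob [[0.6429 0.0745 0.06  ]]
[[0.5787 0.3635 0.024 ]
 [0.5984 0.2643 0.024 ]
 [0.3507 0.2118 0.024 ]
 [0.3327 0.3103 0.024 ]]
[[ 0.6165 -0.2641  0.024 ]
 [ 0.5966 -0.3468  0.024 ]
 [ 0.4443 -0.3115  0.024 ]
 [ 0.4645 -0.2267  0.024 ]]
```

View pics/c1.png

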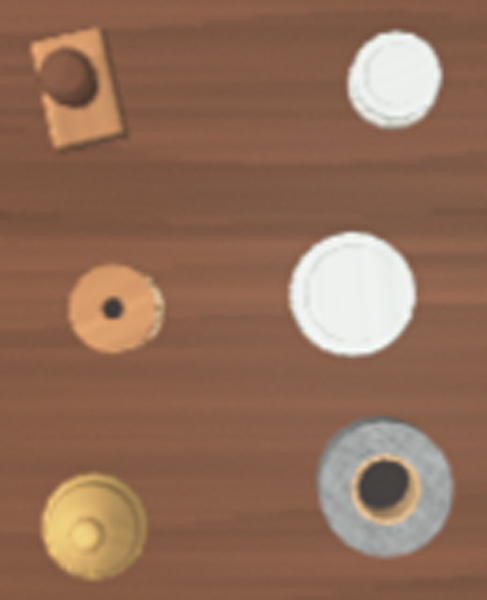

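```bash
cat > fit.py <<'E'
from h import *
from scipy.optimize import minimize
def cyl(r,z0,z1):
    a=np.linspace(0,2*np.pi,40); return np.vstack([np.c_[r*np.cos(a),r*np.sin(a),a*0+z] for z in(z0,z1)])
def box(x,y,z): return np.array([[i*x/2,j*y/2,k] for i in(-1,1) for j in(-1,1) for k in(0,z)])
M={"tape":[cyl(.03,0,.048)],"lpot":[cyl(.027,0,.062)],"spot":[cyl(.02,0,.044)],"spool":[cyl(.02,0,.056)],
 "stamp":[box(.052,.034,.022),cyl(.008,.02,.05),cyl(.010,.05,.07),cyl(.013,.055,.065)],"pw":[cyl(.025,0,.01),cyl(.008,.01,.043)],"long":[box(.254,.104,.024)],"short":[box(.162,.084,.024)]}
K=4
def render(d,parts,p,roi):
    x0,y0,w,h=roi; m=np.zeros((h*K,w*K),np.uint8); c,s=np.cos(p[2]),np.sin(p[2]); R=np.array([[c,-s,0],[s,c,0],[0,0,1]])
    for P in parts:
        q=(proj(d,P@R.T+[p[0],p[1],p[3] if len(p)>3 else 0])-[x0,y0]+.5)*K
        cv2.fillPoly(m,[cv2.convexHull(np.round(q*16).astype(np.int32))],255,cv2.LINE_AA,4)
    return cv2.resize(m,(w,h),interpolation=cv2.INTER_AREA)/255.
def fit(n,p,ds,yaw=False,z=0):
    p=np.array(p,float); masks=[]
    parts=M[n]
    full=lambda q:np.r_[q[:2],(q[2] if yaw else p[2]),z]
    for d in ds:
        big=np.vstack([proj(d,P+[p[0],p[1],z]) for P in parts]) if not yaw else np.vstack([proj(d,P@np.array([[np.cos(p[2]),-np.sin(p[2]),0],[np.sin(p[2]),np.cos(p[2]),0],[0,0,1]]).T+[p[0],p[1],z]) for P in parts])
        a=np.maximum(big.min(0).astype(int)-16,0);b=big.max(0).astype(int)+17;roi=(*a,*np.minimum(b,[640,480])-a)
        x0,y0,w,h=roi; im=cv2.resize(np.ascontiguousarray(d["frame"][y0:y0+h,x0:x0+w,::-1]),None,fx=K,fy=K,interpolation=cv2.INTER_CUBIC)
        r=cv2.resize((render(d,parts,full(p),roi)>.5).astype(np.uint8),(w*K,h*K))
        g=np.where(r>0,cv2.GC_PR_FGD,cv2.GC_PR_BGD).astype(np.uint8)
        g[cv2.dilate(r,np.ones((41,41)))==0]=cv2.GC_BGD; g[cv2.erode(r,np.ones((33,33)))>0]=cv2.GC_FGD
        cv2.grabCut(im,g,None,np.zeros((1,65)),np.zeros((1,65)),6,cv2.GC_INIT_WITH_MASK)
        masks.append((d,roi,cv2.resize(((g&1)*255).astype(np.uint8),(w,h),interpolation=cv2.INTER_AREA)/255.))
    f=lambda q:sum(np.abs(render(d,parts,full(q),roi)-m).sum() for d,roi,m in masks)
    k=3 if yaw else 2; s=np.vstack([p[:k]]+[p[:k]+np.eye(3)[i,:k]*(.006 if i<2 else .1) for i in range(k)])
    r=minimize(f,p[:k],method="Nelder-Mead",options=dict(initial_simplex=s,xatol=1e-4,fatol=.05))
    return full(r.x),r.fun,sum(m.sum() for *_,m in masks)
E
python3 - <<'E'
from fit import *
t=load("top");s=load("side")
G={"tape":(.4595,-.0683,0),"lpot":(.5467,-.0531,0),"spot":(.6445,-.0735,0),"spool":(.5402,.0523,0),"stamp":(.643,.0745,.25),"pw":(.439,.068,0),"long":(.4652,.2875,.213),"short":(.5305,-.2873,-.239)}
for n,p in G.items():
    for ds in([t],[s],[t,s]):
        r=fit(n,p,ds,n in("stamp","long","short")); print(n,len(ds),r[0].round(4),round(r[1],1),round(r[2]))
E
```

```text
tape 1 [ 0.4594 -0.0671  0.      0.    ] 59.1 1020
tape 1 [ 0.4568 -0.0669  0.      0.    ] 44.3 1484
tape 2 [ 0.4573 -0.0672  0.      0.    ] 150.0 2500
lpot 1 [ 0.5472 -0.0527  0.      0.    ] 33.9 881
lpot 1 [ 0.5445 -0.0522  0.      0.    ] 30.2 1362
lpot 2 [ 0.5454 -0.0519  0.      0.    ] 124.2 2240
spot 1 [ 0.6476 -0.0741  0.      0.    ] 34.2 529
spot 1 [ 0.6444 -0.0737  0.      0.    ] 24.0 697
spot 2 [ 0.6451 -0.0734  0.      0.    ] 103.1 1219
spool 1 [0.5407 0.0545 0.     0.    ] 17.5 484
spool 1 [0.5392 0.0581 0.     0.    ] 71.5 658
spool 2 [0.5396 0.055  0.     0.    ] 135.5 1142
stamp 1 [0.6458 0.0769 0.2416 0.    ] 48.3 575
stamp 1 [0.6414 0.0747 0.2352 0.    ] 77.8 664
stamp 2 [0.6432 0.0758 0.2212 0.    ] 198.1 1251
pw 1 [0.4387 0.0681 0.     0.    ] 30.1 636
pw 1 [0.4358 0.0701 0.     0.    ] 62.5 550
pw 2 [0.4373 0.0687 0.     0.    ] 125.8 1204
long 1 [0.4652 0.2903 0.2112 0.    ] 72.4 8908
long 1 [0.4631 0.2901 0.211  0.    ] 57.5 5083
long 2 [0.4649 0.2903 0.2131 0.    ] 194.4 13990
short 1 [ 0.5304 -0.288  -0.2396  0.    ] 52.2 4746
short 1 [ 0.5289 -0.2874 -0.2397  0.    ] 123.1 7516
short 2 [ 0.53   -0.2878 -0.2407  0.    ] 228.2 12190
```

```bash
cat > plan.py <<'E'
import sys,numpy as np
from scipy.spatial.transform import Rotation as Ro
from cell import arm
def plan(x,y,z,yaw=None):
    o=arm.observe();R=Ro.from_rotvec(o["ee_rot"]);p=np.array(o["position"])
    ya=np.degrees(np.arctan2(*R.as_matrix()[1::-1,1])); yaw=ya if yaw is None else yaw
    a=np.radians(yaw);T=Ro.from_matrix(np.array([[-np.sin(a),np.cos(a),0],[np.cos(a),np.sin(a),0],[0,0,-1]]))
    print("t",round(o["clock"],2),"pos",(p*1e3).round(1),"yaw",ya.round(1),"w",round(o["width"]*92,1),"F",np.round(o["force"],1),"gf",round(o["gripper_force"],1))
    print(" turn total",((R.inv()*T).as_rotvec(degrees=True)/120).round(4)," shift after turn",(T.inv().apply(np.array([x,y,z])-p)/.4).round(4))
if __name__=="__main__": plan(*map(float,sys.argv[1:]))
E
python3 plan.py .458 -.067 .15 102.1; python3 -m creep '[[0,0,0,0,0,-0.0508],[0,0,0,0,0,-0.0508],[0,0,0,0,0,-0.0508],[0,0,0,0,0,-0.0508],[0,0,0,0,0,-0.0508],[0,0,0,0,0,0]]' -1; python3 plan.py .458 -.067 .15 102.1
```

```text
t 0.1 pos [197.  592.7 226.1] yaw 71.6 w 92.0 F [-0.2 -0.   0. ] gf 0.0
 turn total [-6.00e-04 -1.00e-04 -2.54e-01]  shift after turn [-0.2924 -1.7495  0.1902]
clock: 0.6
position: [0.1972, 0.5928, 0.2263]
ee_rot: [0.338, -3.123, 0.001]
force: [0.4, 0.6, -0.4]
width: 0.997
gripper_force: 0.0
t 0.6 pos [197.2 592.8 226.3] yaw 102.4 w 91.7 F [ 0.4  0.6 -0.4] gf 0.0
 turn total [-0.0004 -0.0002  0.0022]  shift after turn [-0.2918 -1.7495  0.1907]
```

```bash
python3 -m creep '[[-0.0146,-0.05,0.0095,0,0,0],[-0.0146,-0.0875,0.0095,0,0,0],[-0.0146,-0.0895,0.0095,0,0,0],[-0.0146,-0.0895,0.0095,0,0,0],[-0.0146,-0.0895,0.0095,0,0,0],[-0.0146,-0.0895,0.0095,0,0,0],[-0.0146,-0.0895,0.0095,0,0,0],[-0.0146,-0.0895,0.0095,0,0,0],[-0.0146,-0.0895,0.0095,0,0,0],[-0.0146,-0.0895,0.0095,0,0,0],[-0.0146,-0.0895,0.0095,0,0,0],[-0.0146,-0.0895,0.0095,0,0,0],[-0.0146,-0.0895,0.0095,0,0,0],[-0.0146,-0.0895,0.0095,0,0,0],[-0.0146,-0.0895,0.0095,0,0,0],[-0.0146,-0.0895,0.0095,0,0,0],[-0.0146,-0.0895,0.0095,0,0,0],[-0.0146,-0.0895,0.0095,0,0,0],[-0.0146,-0.0895,0.0095,0,0,0],[-0.0146,-0.0895,0.0095,0,0,0]]'; python3 -m creep '[[0,0,0,0,0,0],[0,0,0,0,0,0]]'; python3 plan.py .458 -.067 .022 102.1
```

```text
clock: 2.27
position: [0.4582, -0.068, 0.1506]
ee_rot: [-0.325, 3.124, 0.0]
force: [1.1, 1.0, 0.7]
width: 1.005
gripper_force: 0.0
clock: 2.43
position: [0.4579, -0.0683, 0.1504]
ee_rot: [0.319, -3.125, 0.001]
force: [-0.9, -0.4, -0.3]
width: 0.997
gripper_force: 0.0
t 2.43 pos [457.9 -68.3 150.4] yaw 101.6 w 91.8 F [-0.9 -0.4 -0.3] gf 0.0
 turn total [-0.0002 -0.0003 -0.0038]  shift after turn [-0.0009  0.0032  0.3211]
```

```bash
python3 -m creep '[[0,0.003,0.03,0,0,0],[0,0,0.04,0,0,0],[0,0,0.04,0,0,0],[0,0,0.04,0,0,0],[0,0,0.04,0,0,0],[0,0,0.04,0,0,0],[0,0,0.03,0,0,0],[0,0,0.03,0,0,0],[0,0,0.02,0,0,0],[0,0,0.01,0,0,0],[0,0,0,0,0,0],[0,0,0,0,0,0]]'; python3 plan.py .458 -.067 .022 102.1;  python3 -m creep '[[0,0,0,0,0,0],[0,0,0,0,0,0],[0,0,0,0,0,0],[0,0,0,0,0,0],[0,0,0,0,0,0],[0,0,0,0,0,0],[0,0,0,0,0,0],[0,0,0,0,0,0]]' 1 15;python3 plan.py .458 -.067 .022 102.1
```

```text
clock: 3.43
position: [0.4577, -0.0647, 0.023]
ee_rot: [-0.331, 3.124, 0.0]
force: [0.1, 0.1, 0.7]
width: 0.997
gripper_force: 0.0
t 3.43 pos [457.7 -64.7  23. ] yaw 102.1 w 91.7 F [0.1 0.1 0.7] gf 0.0
 turn total [ 0.0001  0.0001 -0.0001]  shift after turn [ 0.0005 -0.0059  0.0025]
clock: 4.1
position: [0.4578, -0.0652, 0.0229]
ee_rot: [-0.331, 3.124, -0.0]
force: [-0.1, -0.9, 4.5]
width: 0.648
gripper_force: 15.0
t 4.1 pos [457.8 -65.2  22.9] yaw 102.1 w 59.7 F [-0.1 -0.9  4.5] gf 15.0
 turn total [-0.0001  0.0002 -0.0001]  shift after turn [ 0.0005 -0.0044  0.0023]
```

```bash
python3 -m creep '[[0,0,-0.02,0,0,0],[0,0,-0.04,0,0,0],[0,0,-0.05,0,0,0],[0,0,-0.05,0,0,0],[0,0,-0.05,0,0,0],[0,0,-0.03,0,0,0],[0,0,0,0,0,0]]'; python3 plan.py .3909 .2744 .06 102.1
```

```text
clock: 4.68
position: [0.4589, -0.0651, 0.1212]
ee_rot: [-0.331, 3.12, -0.0]
force: [0.7, -0.6, -0.8]
width: 0.652
gripper_force: 15.0
t 4.68 pos [458.9 -65.1 121.2] yaw 102.1 w 60.0 F [ 0.7 -0.6 -0.8] gf 15.0
 turn total [-0.0002  0.0019 -0.    ]  shift after turn [-0.0117  0.8655  0.153 ]
```

```bash
python3 -m creep '[[0,0.03,0,0,0,0],[0,0.06,0,0,0,0],[-0.001,0.065,0,0,0,0],[-0.001,0.065,0,0,0,0],[-0.001,0.065,0,0,0,0],[-0.001,0.065,0,0,0,0],[-0.001,0.065,0,0,0,0],[-0.001,0.065,0,0,0,0],[-0.001,0.065,0,0,0,0],[-0.001,0.065,0,0,0,0],[-0.001,0.065,0,0,0,0],[-0.001,0.065,0,0,0,0],[-0.001,0.065,0,0,0,0],[-0.001,0.06,0,0,0,0],[0,0.04,0,0,0,0],[0,0.02,0,0,0,0],[0,0.005,0,0,0,0],[0,0,0,0,0,0],[0,0,0,0,0,0]]'; python3 plan.py .3909 .2744 .0329 102.1
```

```text
clock: 6.27
position: [0.3845, 0.2982, 0.1184]
ee_rot: [0.329, -3.124, 0.002]
force: [0.2, -0.3, -0.2]
width: 0.649
gripper_force: 15.0
t 6.27 pos [384.5 298.2 118.4] yaw 102.0 w 59.7 F [ 0.2 -0.3 -0.2] gf 15.0
 turn total [-0.0005 -0.0003 -0.0007]  shift after turn [-0.0032 -0.0615  0.2138]
```

```bash
python3 -m creep '[[-0.001,-0.02,0,0,0,0],[-0.001,-0.025,0,0,0,0],[-0.001,-0.0165,0,0,0,0],[0,0,0.03,0,0,0],[0,0,0.035,0,0,0],[0,0,0.035,0,0,0],[0,0,0.03,0,0,0],[0,0,0.03,0,0,0],[0,0,0.02,0,0,0],[0,0,0,0,0,0],[0,0,0,0,0,0]]'; python3 plan.py .3909 .2744 .0329 102.1
python3 - <<'E'
from cell import arm
import cv2,pickle
for n in("top","side"):
    d=arm.get_image(n); pickle.dump(d,open(f"{n}1.pkl","wb"))
    f=d["frame"][:,:,::-1]
    cv2.imwrite(f"pics/{n}1.png",f)
E
```

```text
clock: 7.18
position: [0.3908, 0.275, 0.0467]
ee_rot: [0.329, -3.124, 0.001]
force: [0.8, 0.2, -0.8]
width: 0.651
gripper_force: 15.0
t 7.18 pos [390.8 275.   46.7] yaw 102.0 w 59.8 F [ 0.8  0.2 -0.8] gf 15.0
 turn total [-0.0002 -0.0003 -0.0005]  shift after turn [ 0.0001 -0.0016  0.0346]
```

View pics/side1.png

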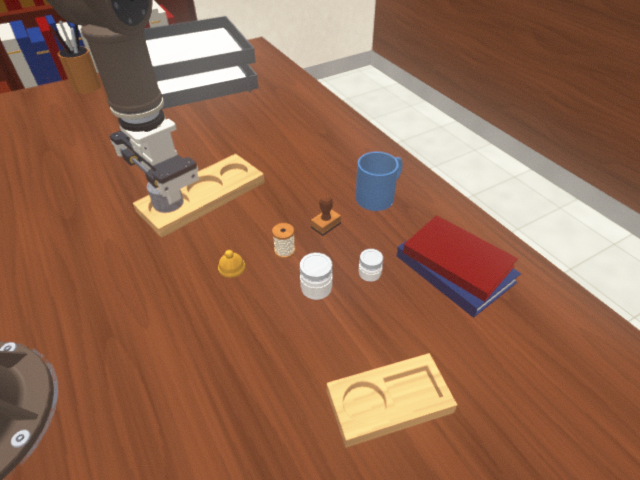

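The side view shows the tape roll held at about (165,195), inside the outline of the largest well. Lowering it now.

```bash
python3 -m creep '[[0,0,0.015,0,0,0],[0,0,0.01,0,0,0],[0,0,0.008,0,0,0],[0,0,0,0,0,0],[0,0,0,0,0,0]]'; python3 -m creep '[[0,0,0.002,0,0,0],[0,0,0,0,0,0],[0,0,0,0,0,0]]';python3 -m creep '[[0,0,0.002,0,0,0],[0,0,0,0,0,0],[0,0,0,0,0,0]]'
```

```text
clock: 7.7
position: [0.3905, 0.2757, 0.0333]
ee_rot: [0.331, -3.124, 0.0]
force: [-0.3, -0.1, -1.0]
width: 0.649
gripper_force: 15.0
clock: 7.95
position: [0.3907, 0.2759, 0.0328]
ee_rot: [-0.331, 3.124, 0.0]
force: [0.4, -0.8, -1.4]
width: 0.652
gripper_force: 15.0
clock: 8.2
position: [0.3907, 0.2759, 0.0319]
ee_rot: [-0.331, 3.124, 0.0]
force: [0.1, 0.2, -1.4]
width: 0.648
gripper_force: 15.0
```

```bash
for i in 1; do python3 -m creep '[[0,0,0.0015,0,0,0],[0,0,0,0,0,0],[0,0,0,0,0,0]]';  python3 -m creep '[[0,0,0.0012,0,0,0],[0,0,0,0,0,0],[0,0,0,0,0,0]]'; done | grep -E "pos|force: \["
```

```text
position: [0.3907, 0.2758, 0.0313]
force: [0.3, 0.2, -1.3]
position: [0.3907, 0.2759, 0.0309]
force: [-0.1, -0.7, 1.5]
```

```bash
python3 -m creep '[[0,0,0.001,0,0,0],[0,0,0,0,0,0],[0,0,0,0,0,0]]'|grep -E "pos|force: \[";  python3 -m creep '[[0,0,0,0,0,0],[0,0,0,0,0,0],[0,0,0,0,0,0],[0,0,0,0,0,0],[0,0,0,0,0,0],[0,0,0,0,0,0]]' -1;  python3 -m creep '[[0,0,-0.02,0,0,0],[0,0,-0.05,0,0,0],[0,0,-0.06,0,0,0],[0,0,-0.06,0,0,0],[0,0,-0.05,0,0,0],[0,0,-0.02,0,0,0],[0,0,0,0,0,0]]'|grep -E "pos|force: \["; python3 plan.py .546 -.0525 .13 102.1
```

```text
position: [0.3907, 0.2759, 0.0309]
force: [-2.2, -1.7, 8.6]
clock: 9.45
position: [0.3907, 0.2759, 0.0304]
ee_rot: [0.331, -3.124, 0.0]
force: [-1.3, -0.3, -0.5]
width: 0.991
gripper_force: 0.0
position: [0.3917, 0.2767, 0.1365]
force: [0.2, 1.2, 0.3]
t 10.03 pos [391.7 276.7 136.5] yaw 102.1 w 91.8 F [0.2 1.2 0.3] gf 0.0
 turn total [ 0.001   0.0016 -0.0001]  shift after turn [-0.2048 -0.8855  0.0162]
```

```bash
python3 -m creep '[[-0.008,-0.03,0,0,0,0],[-0.0125,-0.055,0.001,0,0,0],[-0.0136,-0.06,0.001,0,0,0],[-0.0136,-0.06,0.001,0,0,0],[-0.0136,-0.06,0.001,0,0,0],[-0.0136,-0.06,0.001,0,0,0],[-0.0136,-0.06,0.001,0,0,0],[-0.0136,-0.06,0.001,0,0,0],[-0.0136,-0.06,0.001,0,0,0],[-0.0136,-0.06,0.001,0,0,0],[-0.0136,-0.06,0.001,0,0,0],[-0.0136,-0.06,0.001,0,0,0],[-0.0136,-0.06,0.001,0,0,0],[-0.0136,-0.06,0.001,0,0,0],[-0.0136,-0.05,0.001,0,0,0],[-0.008,-0.03,0.001,0,0,0],[0,0,0,0,0,0],[0,0,0,0,0,0]]' >/dev/null; python3 plan.py .546 -.0525 .028 102.1
```

```text
t 11.53 pos [544.5 -53.  127.5] yaw 102.0 w 91.6 F [ 0.5  0.6 -0.1] gf 0.0
 turn total [ 0.0002 -0.0008 -0.0005]  shift after turn [-0.0039  0.0005  0.2487]
```

Run:
```python
from cell import arm
import cv2
import numpy as np
f=[arm.get_image(n)["frame"][:,:,::-1] for n in("top","side")]
a=cv2.resize(f[0][235:425,90:200],(347,600),interpolation=3); b=cv2.resize(f[1][130:250,120:290],(450,318),interpolation=3)
o=np.zeros((600,797,3),np.uint8);o[:,:347]=a;o[:318,347:]=b; cv2.imwrite("pics/t1.png",o)
```

```text
(no output)
```

View pics/t1.png

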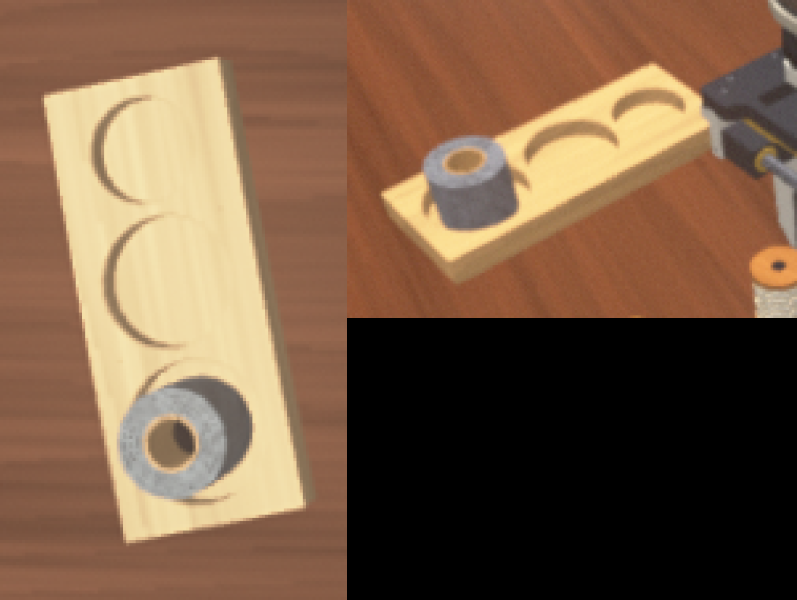

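The crop shows the roll upright in the largest well: its top is at (172,443) in the top view and its base is within the well ring in the side view. Next, the large pot.

```bash
python3 - <<'E'
from fit import *
from cell import arm
t=arm.get_image("top");s=arm.get_image("side")
for ds in([t],[s]): print(fit("tape",(.391,.275,0),ds,z=.008))
E
python3 -m creep '[[-0.004,0,0.03,0,0,0],[0,0,0.04,0,0,0],[0,0,0.04,0,0,0],[0,0,0.04,0,0,0],[0,0,0.04,0,0,0],[0,0,0.03,0,0,0],[0,0,0.02,0,0,0],[0,0,0.008,0,0,0],[0,0,0,0,0,0],[0,0,0,0,0,0]]' >/dev/null; python3 plan.py .546 -.0525 .028 102.1;  python3 -m creep '[[0,0,0,0,0,0],[0,0,0,0,0,0],[0,0,0,0,0,0],[0,0,0,0,0,0],[0,0,0,0,0,0],[0,0,0,0,0,0],[0,0,0,0,0,0],[0,0,0,0,0,0],[0,0,0,0,0,0]]' 1 20 >/dev/null;python3 plan.py .546 -.0525 .028 102.1; python3 -m creep '[[0,0,-0.02,0,0,0],[0,0,-0.04,0,0,0],[0,0,-0.05,0,0,0],[0,0,-0.05,0,0,0],[0,0,-0.05,0,0,0],[0,0,-0.05,0,0,0],[0,0,-0.03,0,0,0],[0,0,0,0,0,0],[0,0,0,0,0,0]]' >/dev/null;python3 plan.py .474 .2923 .05 102.1
```

```text
(array([0.39187986, 0.27600775, 0.        , 0.008     ]), np.float64(48.51764705882353), np.float64(1321.7137254901959))
(array([0.38908745, 0.2777104 , 0.        , 0.008     ]), np.float64(106.4078431372549), np.float64(1066.3490196078433))
t 12.57 pos [547.  -52.5  29.7] yaw 102.1 w 92.0 F [ 0.2 -0.3  0.2] gf 0.0
 turn total [-0.      0.0003  0.0001]  shift after turn [0.0024 0.0006 0.0042]
t 13.32 pos [546.7 -52.8  29.3] yaw 102.1 w 53.6 F [-0.7 -0.5  1.7] gf 20.0
 turn total [ 0.      0.     -0.0001]  shift after turn [0.0017 0.001  0.0033]
t 14.07 pos [546.8 -52.7 145.7] yaw 102.1 w 53.7 F [-1.   0.3 -2.1] gf 20.0
 turn total [-0.      0.0005  0.    ]  shift after turn [-0.0027  0.8815  0.2392]
```

```bash
python3 -m creep '[[0,0.03,0,0,0,0],[0,0.06,0,0,0,0],[0,0.06,0,0,0,0],[0,0.06,0,0,0,0],[0,0.06,0,0,0,0],[0,0.06,0,0,0,0],[0,0.06,0,0,0,0],[-0.001,0.06,0,0,0,0],[-0.001,0.06,0,0,0,0],[-0.001,0.06,0,0,0,0],[0,0.06,0,0,0,0],[0,0.06,0,0,0,0],[0,0.06,0,0,0,0],[0,0.06,0,0,0,0],[0,0.05,0,0,0,0],[0,0.02,0,0,0,0],[0,0,0,0,0,0],[0,0,0,0,0,0]]' >/dev/null; python3 plan.py .474 .2923 .0393 102.1
```

```text
t 15.57 pos [473.5 291.  144.4] yaw 102.1 w 53.9 F [ 0.9 -0.6 -1.8] gf 20.0
 turn total [-0.0006 -0.0007  0.0003]  shift after turn [-0.0019  0.0028  0.2627]
```

```bash
python3 -m creep '[[-0.001,0.003,0.03,0,0,0],[0,0,0.04,0,0,0],[0,0,0.04,0,0,0],[0,0,0.04,0,0,0],[0,0,0.04,0,0,0],[0,0,0.035,0,0,0],[0,0,0.02,0,0,0],[0,0,0.012,0,0,0],[0,0,0.004,0,0,0],[0,0,0,0,0,0],[0,0,0,0,0,0]]' >/dev/null; python3 plan.py .474 .2923 .0373 102.1; 
python3 -m creep '[[0,0,0.0015,0,0,0],[0,0,0,0,0,0],[0,0,0,0,0,0]]'| grep -E "pos|force: \["
python3 -m creep '[[0,0,0.0015,0,0,0],[0,0,0,0,0,0],[0,0,0,0,0,0]]'| grep -E "pos|force: \["
```

```text
t 16.48 pos [474.8 292.9  41.5] yaw 102.1 w 53.4 F [ 0.2 -0.6 -1.6] gf 20.0
 turn total [ 0.0001  0.0004 -0.0002]  shift after turn [ 0.0022 -0.001   0.0105]
position: [0.4745, 0.2932, 0.0407]
force: [0.4, -0.2, -1.3]
position: [0.4743, 0.293, 0.0397]
force: [0.7, -0.2, -2.1]
```

```bash
python3 -m creep '[[0,0,0.003,0,0,0],[0,0,0,0,0,0],[0,0,0,0,0,0]]'| grep -E "pos|force: \["
python3 -m creep '[[0,0,0.0015,0,0,0],[0,0,0,0,0,0],[0,0,0,0,0,0]]'| grep -E "pos|force: \["; python3 -m creep '[[0,0,0.001,0,0,0],[0,0,0,0,0,0],[0,0,0,0,0,0]]'| grep -E "pos|force: \["
```

```text
position: [0.4742, 0.2929, 0.0384]
force: [0.3, 0.1, -1.8]
position: [0.4743, 0.2929, 0.0378]
force: [-0.8, -0.5, -2.1]
position: [0.4743, 0.2929, 0.0375]
force: [-0.1, -0.4, -1.3]
```

```bash
python3 -m creep '[[0,0,0.001,0,0,0],[0,0,0,0,0,0],[0,0,0,0,0,0]]'| grep -E "pos|force: \["; python3 -m creep '[[0,0,0.001,0,0,0],[0,0,0,0,0,0],[0,0,0,0,0,0]]'| grep -E "pos|force: \["
```

```text
position: [0.4743, 0.293, 0.0373]
force: [-1.7, -1.0, 3.8]
position: [0.4743, 0.293, 0.0373]
force: [-2.7, -1.8, 10.4]
```

Contact. I'll release it, retreat and go to the spool.

```bash
python3 -m creep '[[0,0,0,0,0,0],[0,0,0,0,0,0],[0,0,0,0,0,0],[0,0,0,0,0,0],[0,0,0,0,0,0],[0,0,0,0,0,0]]' -1|grep width;  python3 -m creep '[[0,0,-0.02,0,0,0],[0,0,-0.05,0,0,0],[0,0,-0.06,0,0,0],[0,0,-0.06,0,0,0],[0,0,-0.05,0,0,0],[0,0,-0.02,0,0,0],[0,0,0,0,0,0]]'|grep -E "pos|force: \["; python3 plan.py .540 .0555 .13 102.1
```

```text
width: 0.965
position: [0.4754, 0.2937, 0.1429]
force: [1.2, 0.3, -0.0]
t 19.32 pos [475.4 293.7 142.9] yaw 102.1 w 91.8 F [ 1.2  0.3 -0. ] gf 0.0
 turn total [ 0.0009  0.0017 -0.0001]  shift after turn [-0.0331 -0.616   0.0323]
```

```bash
python3 -m creep '[[0,-0.03,0,0,0,0],[-0.003,-0.06,0.003,0,0,0],[-0.0035,-0.06,0.003,0,0,0],[-0.0035,-0.06,0.003,0,0,0],[-0.0035,-0.06,0.003,0,0,0],[-0.0035,-0.06,0.003,0,0,0],[-0.0035,-0.06,0.003,0,0,0],[-0.0035,-0.06,0.003,0,0,0],[-0.0035,-0.06,0.003,0,0,0],[-0.0035,-0.055,0.003,0,0,0],[-0.0035,-0.04,0.003,0,0,0],[-0.0015,-0.015,0.002,0,0,0],[0,0,0,0,0,0],[0,0,0,0,0,0]]' >/dev/null; python3 plan.py .540 .0555 .028 102.1
python3 - <<'E'
from cell import arm
import cv2
f=[arm.get_image(n)["frame"][:,:,::-1] for n in("top","side")]
import numpy as np
a=cv2.resize(f[0][235:425,90:200],(347,600),interpolation=3); b=cv2.resize(f[1][130:280,120:290],(450,397),interpolation=3)
o=np.zeros((600,797,3),np.uint8);o[:,:347]=a;o[:397,347:]=b; cv2.imwrite("pics/t2.png",o)
E
```

```text
t 20.48 pos [539.5  53.6 127. ] yaw 102.1 w 91.8 F [-1.2  0.1  0.2] gf 0.0
 turn total [ 0.0002 -0.0008 -0.0002]  shift after turn [-0.0022  0.0044  0.2474]
```

View pics/t2.png

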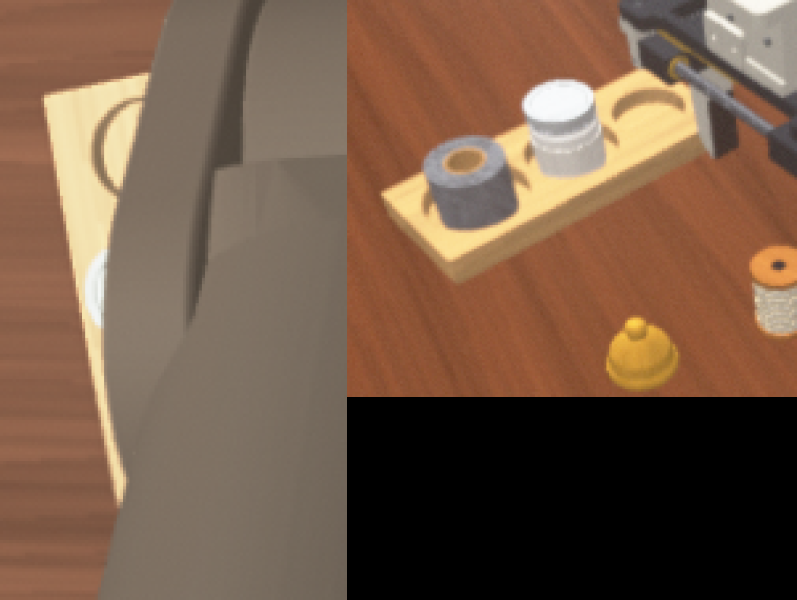

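The large pot (565,130 in the crop) stands upright in the middle well and the roll is unchanged. Spool next.

```bash
python3 -m creep '[[-0.002,0.004,0.03,0,0,0],[0,0,0.04,0,0,0],[0,0,0.04,0,0,0],[0,0,0.04,0,0,0],[0,0,0.04,0,0,0],[0,0,0.03,0,0,0],[0,0,0.02,0,0,0],[0,0,0.008,0,0,0],[0,0,0,0,0,0],[0,0,0,0,0,0]]' >/dev/null; python3 plan.py .540 .0555 .028 102.1;  python3 -m creep '[[0,0,0,0,0,0],[0,0,0,0,0,0],[0,0,0,0,0,0],[0,0,0,0,0,0],[0,0,0,0,0,0],[0,0,0,0,0,0],[0,0,0,0,0,0],[0,0,0,0,0,0],[0,0,0,0,0,0],[0,0,0,0,0,0],[0,0,0,0,0,0]]' 1 12 >/dev/null;python3 plan.py .540 .0555 .028 102.1; python3 -m creep '[[0,0,-0.02,0,0,0],[0,0,-0.04,0,0,0],[0,0,-0.05,0,0,0],[0,0,-0.05,0,0,0],[0,0,-0.05,0,0,0],[0,0,-0.05,0,0,0],[0,0,-0.03,0,0,0],[0,0,0,0,0,0],[0,0,0,0,0,0]]' >/dev/null;python3 plan.py .5473 .3081 .05 102.1
```

```text
t 21.42 pos [541.   55.7  29.1] yaw 102.1 w 92.2 F [-0.3 -1.1  0.7] gf 0.0
 turn total [0.0001 0.0003 0.0003]  shift after turn [0.0026 0.0001 0.0027]
t 22.33 pos [540.8  55.2  28.6] yaw 102.1 w 39.9 F [-0.1  0.1  0. ] gf 12.0
 turn total [ 0. -0. -0.]  shift after turn [0.0017 0.0011 0.0016]
t 23.08 pos [541.   55.3 145.3] yaw 102.1 w 39.5 F [ 0.3  1.3 -0.9] gf 12.0
 turn total [ 0.0001  0.0007 -0.    ]  shift after turn [-0.1478  0.6146  0.2382]
```

```bash
python3 -m creep '[[-0.008,0.03,0,0,0,0],[-0.014,0.06,0,0,0,0],[-0.014,0.06,0,0,0,0],[-0.014,0.06,0,0,0,0],[-0.014,0.06,0,0,0,0],[-0.014,0.06,0,0,0,0],[-0.014,0.06,0,0,0,0],[-0.014,0.06,0,0,0,0],[-0.014,0.06,0,0,0,0],[-0.014,0.06,0,0,0,0],[-0.014,0.03,0,0,0,0],[0,0.014,0,0,0,0],[0,0,0,0,0,0],[0,0,0,0,0,0]]' >/dev/null; python3 plan.py .5473 .3081 .0386 102.1
```

```text
t 24.25 pos [547.1 306.4 144.1] yaw 102.0 w 39.6 F [ 0.1 -0.1 -0.8] gf 12.0
 turn total [-0.0006 -0.0005 -0.0004]  shift after turn [-0.0014  0.0041  0.2637]
```

```bash
python3 -m creep '[[-0.001,0.002,0.03,0,0,0],[0,0,0.04,0,0,0],[0,0,0.04,0,0,0],[0,0,0.04,0,0,0],[0,0,0.04,0,0,0],[0,0,0.035,0,0,0],[0,0,0.02,0,0,0],[0,0,0.013,0,0,0],[0,0,0.004,0,0,0],[0,0,0,0,0,0],[0,0,0,0,0,0],[0,0,0,0,0,0]]' >/dev/null; python3 plan.py .5473 .3081 .0366 102.1; 
python3 -m creep '[[0,0,0.0025,0,0,0],[0,0,0,0,0,0],[0,0,0,0,0,0],[0,0,0,0,0,0]]'| grep -E "pos|force: \["
python3 -m creep '[[0,0,0.0015,0,0,0],[0,0,0,0,0,0],[0,0,0,0,0,0]]'| grep -E "pos|force: \["
```

```text
t 25.25 pos [547.9 308.8  40.7] yaw 102.1 w 39.8 F [-0.2 -0.3 -0.4] gf 12.0
 turn total [ 0.0003  0.0006 -0.0001]  shift after turn [ 0.002  -0.0014  0.0102]
position: [0.5474, 0.3087, 0.039]
force: [0.5, 0.0, -0.1]
position: [0.5474, 0.3086, 0.0382]
force: [0.1, -0.5, -1.5]
```

```bash
python3 -m creep '[[0,0,0.0023,0,0,0],[0,0,0,0,0,0],[0,0,0,0,0,0],[0,0,0,0,0,0]]'| grep -E "pos|force: \["
python3 -m creep '[[0,0,0.001,0,0,0],[0,0,0,0,0,0],[0,0,0,0,0,0]]'| grep -E "pos|force: \["
python3 -m creep '[[0,0,0.001,0,0,0],[0,0,0,0,0,0],[0,0,0,0,0,0]]'| grep -E "pos|force: \["
```

```text
position: [0.5474, 0.3086, 0.0373]
force: [-0.1, -0.9, 0.9]
position: [0.5474, 0.3086, 0.0369]
force: [0.5, 0.4, -0.8]
position: [0.5475, 0.3086, 0.0367]
force: [-1.0, -0.4, 1.4]
```

```bash
python3 -m creep '[[0,0,0.001,0,0,0],[0,0,0,0,0,0],[0,0,0,0,0,0]]'| grep -E "pos|force: \["; python3 -m creep '[[0,0,0,0,0,0],[0,0,0,0,0,0],[0,0,0,0,0,0],[0,0,0,0,0,0],[0,0,0,0,0,0],[0,0,0,0,0,0],[0,0,0,0,0,0]]' -1|grep width;  python3 -m creep '[[0,0,-0.02,0,0,0],[0,0,-0.05,0,0,0],[0,0,-0.06,0,0,0],[0,0,-0.06,0,0,0],[0,0,-0.05,0,0,0],[0,0,-0.02,0,0,0],[0,0,0,0,0,0]]'|grep -E "pos|force: \["; python3 plan.py .6455 -.074 .14 76.25
```

```text
position: [0.5475, 0.3086, 0.0366]
force: [-1.3, -0.8, 6.5]
width: 0.889
position: [0.5487, 0.3093, 0.1427]
force: [0.2, 0.0, 1.0]
t 28.08 pos [548.7 309.3 142.7] yaw 102.1 w 92.5 F [0.2 0.  1. ] gf 0.0
 turn total [0.0012 0.0017 0.2153]  shift after turn [-0.4629 -0.8732  0.0068]
```

```bash
python3 -m creep '[[0,0,0,0,0,0.0538],[0,0,0,0,0,0.0538],[0,0,0,0,0,0.0538],[0,0,0,0,0,0.0538],[0,0,0,0,0,0]]' >/dev/null; python3 -m creep '[[-0.018,-0.03,0,0,0,0],[-0.0315,-0.06,0,0,0,0],[-0.0315,-0.06,0,0,0,0],[-0.0315,-0.06,0,0,0,0],[-0.0315,-0.06,0,0,0,0],[-0.0315,-0.06,0,0,0,0],[-0.0315,-0.06,0,0,0,0],[-0.0315,-0.06,0,0,0,0],[-0.0315,-0.06,0,0,0,0],[-0.0315,-0.06,0,0,0,0],[-0.0315,-0.06,0,0,0,0],[-0.0315,-0.06,0,0,0,0],[-0.0315,-0.06,0,0,0,0],[-0.0315,-0.06,0,0,0,0],[-0.03,-0.04,0,0,0,0],[-0.0055,-0.023,0,0,0,0],[0,0,0,0,0,0],[0,0,0,0,0,0]]' >/dev/null; python3 plan.py .6455 -.074 .021 76.25
python3 - <<'E'
from cell import arm
import cv2
f=[arm.get_image(n)["frame"][:,:,::-1] for n in("top","side")]
import numpy as np
a=cv2.resize(f[0][235:425,90:200],(347,600),interpolation=3); b=cv2.resize(f[1][130:280,120:290],(450,397),interpolation=3)
o=np.zeros((600,797,3),np.uint8);o[:,:347]=a;o[:397,347:]=b; cv2.imwrite("pics/t3.png",o)
E
```

```text
t 30.0 pos [643.7 -74.7 139.6] yaw 76.3 w 91.9 F [-0.4  0.5  0. ] gf 0.0
 turn total [ 0.0001 -0.0005  0.0005]  shift after turn [-0.0039  0.0028  0.2966]
```

View pics/t3.png

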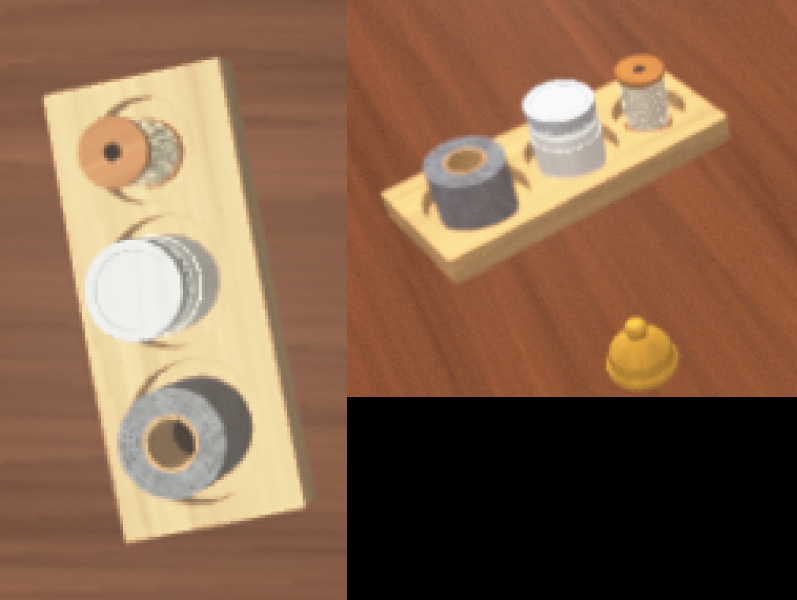

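The mending kit is done: spool, large pot and roll stand upright in their wells at (112,152), (135,290) and (172,443). Small pot next.

```bash
python3 -m creep '[[-0.004,0.003,0.03,0,0,0],[0,0,0.045,0,0,0],[0,0,0.045,0,0,0],[0,0,0.045,0,0,0],[0,0,0.045,0,0,0],[0,0,0.035,0,0,0],[0,0,0.03,0,0,0],[0,0,0.015,0,0,0],[0,0,0.006,0,0,0],[0,0,0,0,0,0],[0,0,0,0,0,0]]' >/dev/null; python3 plan.py .6455 -.074 .021 76.25;  python3 -m creep '[[0,0,0,0,0,0],[0,0,0,0,0,0],[0,0,0,0,0,0],[0,0,0,0,0,0],[0,0,0,0,0,0],[0,0,0,0,0,0],[0,0,0,0,0,0],[0,0,0,0,0,0],[0,0,0,0,0,0],[0,0,0,0,0,0],[0,0,0,0,0,0]]' 1 12 >/dev/null;python3 plan.py .6455 -.074 .021 76.25; python3 -m creep '[[0,0,-0.02,0,0,0],[0,0,-0.04,0,0,0],[0,0,-0.05,0,0,0],[0,0,-0.05,0,0,0],[0,0,-0.05,0,0,0],[0,0,-0.05,0,0,0],[0,0,-0.03,0,0,0],[0,0,0,0,0,0],[0,0,0,0,0,0]]' >/dev/null;python3 plan.py .4919 -.2784 .05 76.25
```

```text
t 31.02 pos [646.8 -73.7  22.3] yaw 76.3 w 92.1 F [-0.1 -1.1 -0.1] gf 0.0
 turn total [0.0001 0.0005 0.0003]  shift after turn [ 0.003  -0.0014  0.0032]
t 31.93 pos [646.3 -73.8  21.7] yaw 76.3 w 39.4 F [-0.9 -0.5  0.3] gf 12.0
 turn total [ 0.     -0.      0.0001]  shift after turn [ 0.0017 -0.0009  0.0018]
t 32.68 pos [646.5 -73.7 138. ] yaw 76.3 w 39.8 F [ 0.2  0.3 -1.7] gf 12.0
 turn total [0.0002 0.0004 0.0002]  shift after turn [ 0.2537 -0.5889  0.22  ]
```

```bash
python3 -m creep '[[0.013,-0.03,0,0,0,0],[0.026,-0.06,0,0,0,0],[0.026,-0.06,0,0,0,0],[0.026,-0.06,0,0,0,0],[0.026,-0.06,0,0,0,0],[0.026,-0.06,0,0,0,0],[0.026,-0.06,0,0,0,0],[0.026,-0.06,0,0,0,0],[0.026,-0.06,0,0,0,0],[0.02,-0.05,0,0,0,0],[0.012,-0.028,0,0,0,0],[0,0,0,0,0,0],[0,0,0,0,0,0],[0,0,0,0,0,0]]' >/dev/null; python3 plan.py .4919 -.2784 .0317 76.25
```

```text
t 33.85 pos [ 492.7 -276.9  137.2] yaw 76.3 w 39.9 F [ 0.4 -0.5 -0.6] gf 12.0
 turn total [ 0.0004 -0.0003  0.0008]  shift after turn [ 0.001  -0.004   0.2636]
```

```bash
python3 -m creep '[[0.001,-0.003,0.03,0,0,0],[0,0,0.04,0,0,0],[0,0,0.04,0,0,0],[0,0,0.04,0,0,0],[0,0,0.04,0,0,0],[0,0,0.035,0,0,0],[0,0,0.02,0,0,0],[0,0,0.013,0,0,0],[0,0,0.004,0,0,0],[0,0,0,0,0,0],[0,0,0,0,0,0],[0,0,0,0,0,0]]' >/dev/null; python3 plan.py .4919 -.2784 .0297 76.25; 
python3 -m creep '[[0,0,0.0025,0,0,0],[0,0,0,0,0,0],[0,0,0,0,0,0],[0,0,0,0,0,0]]'| grep -E "pos|force: \["
python3 -m creep '[[0,0,0.002,0,0,0],[0,0,0,0,0,0],[0,0,0,0,0,0]]'| grep -E "pos|force: \["
```

```text
t 34.85 pos [ 492.  -279.5   33.6] yaw 76.3 w 39.6 F [-0.2  0.5 -0.7] gf 12.0
 turn total [-0.0001  0.0006  0.0002]  shift after turn [0.0009 0.0026 0.0099]
position: [0.4916, -0.2793, 0.0321]
force: [-0.6, -0.0, -0.9]
position: [0.4914, -0.2793, 0.0311]
force: [0.1, -0.8, -0.5]
```

```bash
python3 -m creep '[[0,0,0.0015,0,0,0],[0,0,0,0,0,0],[0,0,0,0,0,0],[0,0,0,0,0,0]]'| grep -E "pos|force: \["
python3 -m creep '[[0,0,0.001,0,0,0],[0,0,0,0,0,0],[0,0,0,0,0,0]]'| grep -E "pos|force: \["
python3 -m creep '[[0,0,0.001,0,0,0],[0,0,0,0,0,0],[0,0,0,0,0,0]]'| grep -E "pos|force: \["
```

```text
position: [0.4915, -0.2793, 0.0305]
force: [-0.3, 0.2, -1.0]
position: [0.4915, -0.2793, 0.0301]
force: [0.3, -0.1, -1.1]
position: [0.4915, -0.2793, 0.0297]
force: [0.3, -0.5, -1.1]
```

```bash
python3 -m creep '[[0,0,0.001,0,0,0],[0,0,0,0,0,0],[0,0,0,0,0,0]]'| grep -E "pos|force: \["
python3 -m creep '[[0,0,0.001,0,0,0],[0,0,0,0,0,0],[0,0,0,0,0,0]]'| grep -E "pos|force: \["
```

```text
position: [0.4915, -0.2793, 0.0296]
force: [-1.7, 0.1, 5.8]
position: [0.4915, -0.2793, 0.0296]
force: [-2.7, 1.5, 10.2]
```

```bash
python3 -m creep '[[0,0,0,0,0,0],[0,0,0,0,0,0],[0,0,0,0,0,0],[0,0,0,0,0,0],[0,0,0,0,0,0],[0,0,0,0,0,0],[0,0,0,0,0,0]]' -1|grep width;  python3 -m creep '[[0,0,-0.02,0,0,0],[0,0,-0.05,0,0,0],[0,0,-0.06,0,0,0],[0,0,-0.06,0,0,0],[0,0,-0.06,0,0,0],[0,0,-0.05,0,0,0],[0,0,0,0,0,0]]'|grep -E "pos|force: \["; python3 -m creep '[[0,0,0,0,0,-0.057],[0,0,0,0,0,-0.057],[0,0,0,0,0,-0.057],[0,0,0,0,0,-0.057],[0,0,0,0,0,0],[0,0,0,0,0,0]]' >/dev/null; python3 plan.py .6435 .0757 .15 103.6
```

```text
width: 0.892
position: [0.4934, -0.2807, 0.1535]
force: [0.6, -1.2, -0.1]
t 38.43 pos [ 491.2 -279.4  148.9] yaw 103.4 w 92.2 F [-0.8 -0.3  0. ] gf 0.0
 turn total [ 0.0002  0.     -0.0017]  shift after turn [-0.5788  0.7733 -0.0028]
```

```bash
python3 -m creep '[[-0.022,0.03,0,0,0,0],[-0.04,0.053,0,0,0,0],[-0.04,0.053,0,0,0,0],[-0.04,0.053,0,0,0,0],[-0.04,0.053,0,0,0,0],[-0.04,0.053,0,0,0,0],[-0.04,0.053,0,0,0,0],[-0.04,0.053,0,0,0,0],[-0.04,0.053,0,0,0,0],[-0.04,0.053,0,0,0,0],[-0.04,0.053,0,0,0,0],[-0.04,0.053,0,0,0,0],[-0.04,0.053,0,0,0,0],[-0.04,0.053,0,0,0,0],[-0.025,0.035,0,0,0,0],[-0.012,0.019,0,0,0,0],[0,0,0,0,0,0],[0,0,0,0,0,0]]' >/dev/null; python3 plan.py .6435 .0757 .041 103.6
python3 - <<'E'
from cell import arm
import cv2
f=[arm.get_image(n)["frame"][:,:,::-1] for n in("top","side")]
import numpy as np
a=cv2.resize(f[0][230:350,430:510],(400,600),interpolation=3); b=cv2.resize(f[1][130:290,270:400],(397,489),interpolation=3)
o=np.zeros((600,797,3),np.uint8);o[:,:400]=a;o[:489,400:]=b; cv2.imwrite("pics/t4.png",o)
E
```

```text
t 39.93 pos [643.3  74.6 148.7] yaw 103.6 w 91.9 F [ 0.4 -0.5 -0.6] gf 0.0
 turn total [-0.0004 -0.0004 -0.0004]  shift after turn [-0.001   0.0025  0.2692]
```

View pics/t4.png

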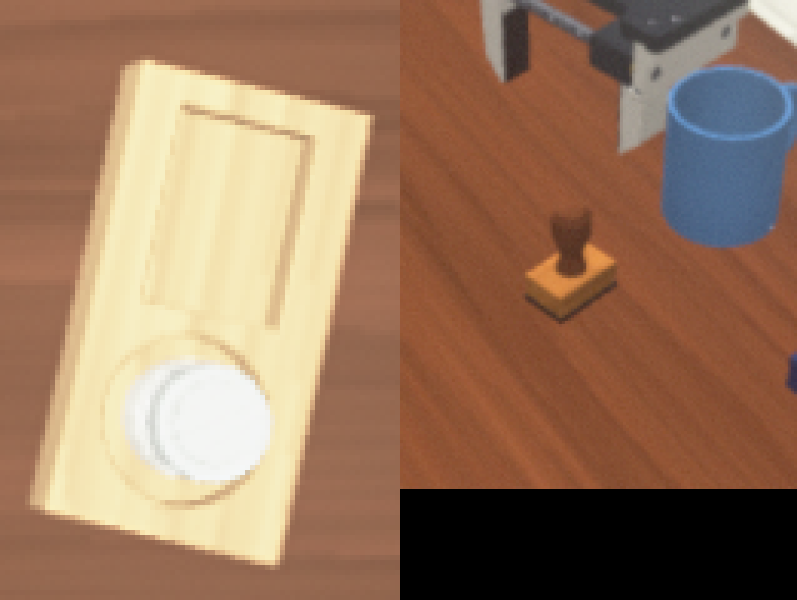

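The small pot (210,420) sits in the round well, and the stamp stands untouched at (570,265). Gripping the stamp.

```bash
python3 -m creep '[[-0.001,0.003,0.03,0,0,0],[0,0,0.04,0,0,0],[0,0,0.04,0,0,0],[0,0,0.04,0,0,0],[0,0,0.04,0,0,0],[0,0,0.035,0,0,0],[0,0,0.025,0,0,0],[0,0,0.015,0,0,0],[0,0,0.004,0,0,0],[0,0,0,0,0,0],[0,0,0,0,0,0]]' >/dev/null; python3 plan.py .6435 .0757 .041 103.6;  python3 -m creep '[[0,0,0,0,0,0],[0,0,0,0,0,0],[0,0,0,0,0,0],[0,0,0,0,0,0],[0,0,0,0,0,0],[0,0,0,0,0,0],[0,0,0,0,0,0],[0,0,0,0,0,0],[0,0,0,0,0,0],[0,0,0,0,0,0],[0,0,0,0,0,0],[0,0,0,0,0,0],[0,0,0,0,0,0]]' 1 15 >/dev/null;python3 plan.py .6435 .0757 .041 103.6; python3 -m creep '[[0,0,-0.01,0,0,0],[0,0,-0.03,0,0,0],[0,0,-0.05,0,0,0],[0,0,-0.05,0,0,0],[0,0,-0.05,0,0,0],[0,0,-0.04,0,0,0],[0,0,-0.02,0,0,0],[0,0,0,0,0,0],[0,0,0,0,0,0]]' >/dev/null;python3 plan.py .5628 -.2958 .07 76.25
python3 - <<'E'
from cell import arm
import cv2
f=arm.get_image("side")["frame"][:,:,::-1]
cv2.imwrite("pics/t5.png",cv2.resize(f[90:270,260:440],(540,540),interpolation=3))
E
```

```text
t 40.95 pos [644.3  76.9  41.9] yaw 103.6 w 91.8 F [ 0.5 -0.3  0.1] gf 0.0
 turn total [-0.      0.0005  0.0001]  shift after turn [ 0.0026 -0.0024  0.0024]
t 42.03 pos [643.7  77.   41.2] yaw 103.6 w 25.5 F [ 0.2 -0.4 -0.5] gf 15.0
 turn total [-0.     -0.0001  0.0002]  shift after turn [ 0.0013 -0.0029  0.0006]
t 42.78 pos [643.8  77.1 141.6] yaw 103.6 w 26.0 F [ 0.2  0.2 -0.3] gf 15.0
 turn total [1.000e-04 3.000e-04 2.282e-01]  shift after turn [-0.0248 -0.9536  0.179 ]
```

View pics/t5.png

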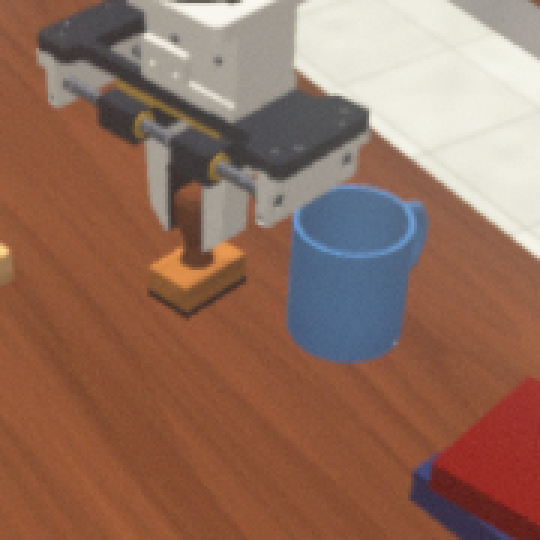

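The stamp hangs level in the fingers at (195,260). Turn it and carry it over.

```bash
python3 -m creep '[[0,0,0,0,0,0.03],[0,0,0,0,0,0.05],[0,0,0,0,0,0.05],[0,0,0,0,0,0.05],[0,0,0,0,0,0.048],[0,0,0,0,0,0]]' >/dev/null; python3 -m creep '[[-0.0015,-0.03,0,0,0,0],[-0.0015,-0.06,0,0,0,0],[-0.0015,-0.06,0,0,0,0],[-0.0015,-0.06,0,0,0,0],[-0.0015,-0.06,0,0,0,0],[-0.0015,-0.06,0,0,0,0],[-0.0015,-0.06,0,0,0,0],[-0.0015,-0.06,0,0,0,0],[-0.0015,-0.06,0,0,0,0],[-0.0015,-0.06,0,0,0,0],[-0.0015,-0.06,0,0,0,0],[-0.0015,-0.06,0,0,0,0],[-0.0015,-0.06,0,0,0,0],[-0.0015,-0.06,0,0,0,0],[-0.0015,-0.06,0,0,0,0],[-0.0015,-0.05,0,0,0,0],[-0.001,-0.03,0,0,0,0],[0,0,0,0,0,0],[0,0,0,0,0,0],[0,0,0,0,0,0]]' >/dev/null; python3 plan.py .5628 -.2958 .0512 76.25
```

```text
t 45.0 pos [ 563.7 -292.9  141. ] yaw 76.4 w 26.0 F [ 0.5 -0.1 -1.1] gf 15.0
 turn total [ 0.0006 -0.0002  0.0013]  shift after turn [ 0.0004 -0.0075  0.2245]
```

```bash
python3 -m creep '[[0,-0.0055,0.03,0,0,0.001],[0,0,0.04,0,0,0],[0,0,0.04,0,0,0],[0,0,0.035,0,0,0],[0,0,0.02,0,0,0],[0,0,0.007,0,0,0],[0,0,0,0,0,0],[0,0,0,0,0,0],[0,0,0,0,0,0]]' >/dev/null; python3 plan.py .5628 -.2958 .0512 76.25
python3 - <<'E'
from cell import arm
import cv2
f=[arm.get_image(n)["frame"][:,:,::-1] for n in("top","side")]
import numpy as np
a=cv2.resize(f[0][230:350,430:510],(320,480),interpolation=3); b=cv2.resize(f[1][320:450,310:470],(470,382),interpolation=3)
o=np.zeros((480,790,3),np.uint8);o[:,:320]=a;o[:382,320:]=b; cv2.imwrite("pics/t6.png",o)
E
```

```text
t 45.75 pos [ 563.4 -296.8   73.3] yaw 76.2 w 25.6 F [ 0.6 -0.5 -1. ] gf 15.0
 turn total [-0.0001  0.0007 -0.0007]  shift after turn [0.0021 0.0022 0.0553]
```

View pics/t6.png

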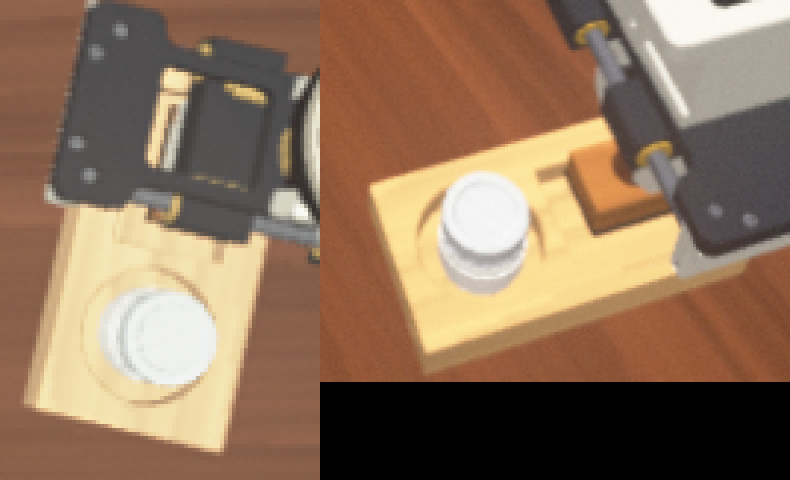

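The stamp block (620,185) is parallel to the oblong well and over it. Lowering gently.

```bash
python3 -m creep '[[0.001,0.001,0.01,0,0,0],[0,0,0.01,0,0,0],[0,0,0.01,0,0,0],[0,0,0,0,0,0],[0,0,0,0,0,0]]' | grep -E "pos|force: \["; python3 -m creep '[[0,0,0.01,0,0,0],[0,0,0.01,0,0,0],[0,0,0.004,0,0,0],[0,0,0,0,0,0],[0,0,0,0,0,0],[0,0,0,0,0,0]]' | grep -E "pos|force: \["; python3 -m creep '[[0,0,0.002,0,0,0],[0,0,0,0,0,0],[0,0,0,0,0,0]]' | grep -E "pos|force: \["
```

```text
position: [0.5622, -0.296, 0.06]
force: [-0.0, 0.5, -1.4]
position: [0.5626, -0.2962, 0.051]
force: [-1.3, 1.0, -1.4]
position: [0.5625, -0.2962, 0.0502]
force: [-0.1, -0.3, -1.6]
```

```bash
python3 -m creep '[[0,0,0.0015,0,0,0],[0,0,0,0,0,0],[0,0,0,0,0,0]]'| grep -E "pos|force: \["
python3 -m creep '[[0,0,0.001,0,0,0],[0,0,0,0,0,0],[0,0,0,0,0,0]]'| grep -E "pos|force: \["
python3 -m creep '[[0,0,0.001,0,0,0],[0,0,0,0,0,0],[0,0,0,0,0,0]]'| grep -E "pos|force: \["
```

```text
position: [0.5625, -0.2961, 0.0495]
force: [0.7, 0.4, -0.6]
position: [0.5626, -0.2962, 0.0492]
force: [0.3, 0.0, -0.1]
position: [0.5626, -0.2964, 0.049]
force: [-1.4, -1.1, 4.2]
```

```bash
python3 -m creep '[[0,0,0.0005,0,0,0],[0,0,0,0,0,0],[0,0,0,0,0,0]]'| grep -E "pos|force: \["; python3 -m creep '[[0,0,0,0,0,0],[0,0,0,0,0,0],[0,0,0,0,0,0],[0,0,0,0,0,0],[0,0,0,0,0,0],[0,0,0,0,0,0],[0,0,0,0,0,0],[0,0,0,0,0,0]]' -1|grep width;  python3 -m creep '[[0,0,-0.02,0,0,0],[0,0,-0.05,0,0,0],[0,0,-0.06,0,0,0],[0,0,-0.06,0,0,0],[0,0,-0.06,0,0,0],[0,0,-0.06,0,0,0],[0.03,0.04,0,0,0,0],[0.03,0.06,0,0,0,0],[0.03,0.06,0,0,0,0],[0.03,0.06,0,0,0,0],[0.03,0.06,0,0,0,0],[0.03,0.06,0,0,0,0],[0,0.06,0,0,0,0],[0,0.06,0,0,0,0],[0,0.04,0,0,0,0],[0,0,0,0,0,0],[0,0,0,0,0,0]]'|grep -E "clock|pos|force: \["
python3 - <<'E'
from cell import arm
import cv2,numpy as np
f=[arm.get_image(n)["frame"][:,:,::-1] for n in("top","side")]
a=cv2.resize(f[0][230:350,430:510],(320,480),interpolation=3); b=cv2.resize(f[1][130:450,130:470],(480,452),interpolation=3)
o=np.zeros((480,800,3),np.uint8);o[:,:320]=a;o[:452,320:]=b; cv2.imwrite("pics/t7.png",o)
E
```

```text
position: [0.5626, -0.2965, 0.049]
force: [-1.7, 0.1, 6.0]
width: 0.81
clock: 50.1
position: [0.5407, -0.084, 0.173]
force: [-0.4, -1.1, 0.7]
```

View pics/t7.png

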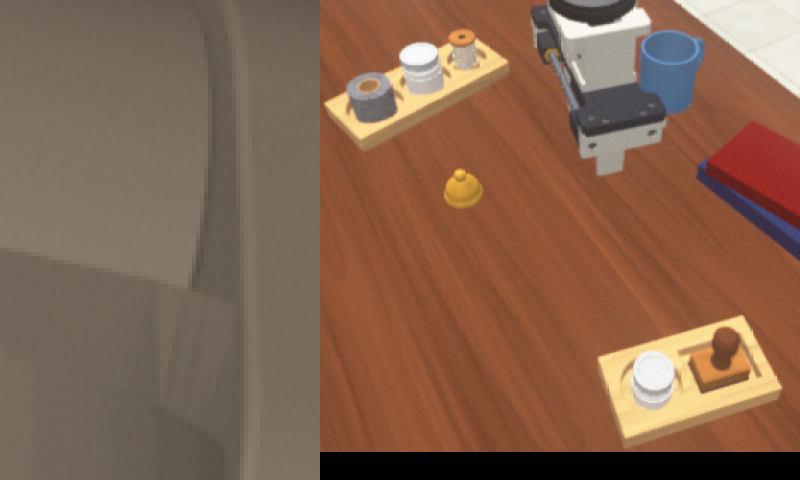

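All five pieces stand upright in their wells: the stamp at (722,360), small pot at (655,378), and the mending kit in the long tray. The paperweight, mug and books haven't moved, and the robot is clear. Handing in.

```bash
python3 -m creep '[[0,0,0,0,0,0],[0,0,0,0,0,0],[0,0,0,0,0,0],[0,0,0,0,0,0]]' | head -1; python3 -c "
from cell import arm
print(arm.sign_off())"
```

```text
clock: 50.53
the job is handed in; nothing more can be done
None
```

Both kits are made up and the job is handed in at about 51 s: all five pieces stand upright in their wells, and the paperweight, mug and books were not touched.

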